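# Sweep the cedar offcuts off the banding board into the scrap tray

## Task

Clear the raised work board: sweep the three cedar offcuts across the board and over its edge down into the open metal scrap tray that stands against one side. Only push them along the board with the fingers, never pick them up, and leave the little glue pot that stands among them, and the tape roll on the box, where they are.

Things in the scene. Friction and masses are not known exactly. Their poses are not given: they have to be found in the camera images.
- board: The pale wooden work board, fixed, 300 x 300 mm, on two dark bearers, with a flat top without rims, 60 mm above the table. Origin: centre of its underside, at table height. Its x axis points away from the robot (turned by up to 7 degrees), its y axis to the left. The scrap tray stands against either its +y or its -y side, the cedar box against the other.
- tray: Open scrap tray of bare metal, fixed, 300 mm along its x by 120 mm along its y, parallel to the board and 2 mm off its side edge. Floor 5 mm thick; the two long sides (at +y and -y) are low lips 50 mm high, 10 mm below the board's top; the two short ends (at +x and -x) are 70 mm high; walls 4 mm thick. Origin: centre of its underside, at table height.
- cedar_box: Closed dark wooden box with a flat lid, fixed, 262 x 122 mm and 50 mm high (10 mm lower than the board), against the board's side opposite the tray, 1 to 2 mm off it. Origin: centre of its underside. Not for the offcuts.
- offcut_long_c (a point): A loose plain cedar offcut, a flat rectangular block 52 x 22 mm and 18 mm thick, 12 to 23 g, lying flat on the work board at any yaw, told apart from the others only by its outline. This point is its centre, half-way up (9 mm above the board top at the start).
- offcut_square_c (a point): A loose plain cedar offcut, a flat rectangular block 36 x 36 mm and 18 mm thick, 12 to 23 g, lying flat on the work board at any yaw, told apart from the others only by its outline. This point is its centre, half-way up (9 mm above the board top at the start).
- offcut_mid_c (a point): A loose plain cedar offcut, a flat rectangular block 42 x 28 mm and 18 mm thick, 12 to 23 g, lying flat on the work board at any yaw, told apart from the others only by its outline. This point is its centre, half-way up (9 mm above the board top at the start).
- glue_pot_c (a point): Small round glue pot, 40 mm across and 50 mm high, white cap, 100 g, loose, standing upright on the board in a row of its own: seen along the board's x axis, the four things on the board lie in four rows, about 68 mm (at least 56 mm) apart from centre to centre, in any order, so that each offcut has a clear straight way along the board's y to the tray. This point is its centre, half-way up.
- tape_roll_c (a point): Roll of paper tape lying flat on the lid of the closed cedar box, 64 mm across, 24 mm high, loose. This point is its centre, half-way up.

How it is judged:
By the outcome, as a careful person would: the job done as asked, in the order asked, and still so for the second after the job is handed in, with the robot touching nothing.
It also fails if it takes over 64 s, if anything falls off the work surface, if the arm or the gripper's body presses on something with over 40 N, if the wrist force passes 120 N, or if a joint passes its speed limit or range.

## Robot

A 6-joint arm with a two-finger parallel gripper is mounted at the origin on the work surface. World frame = base frame: x ahead of the robot, y to its left, z up, the work surface at z = 0. Lengths are in m, angles in rad, forces in N, time in s.
With the tool pointing down it reaches from about 0.35 to 0.875 m from the base axis. Payload 4.2 kg.
Tool frame: the origin (TCP) lies at the very end of the fingers, on their centre line; the grasp point (between the pads) lies 19 mm behind it (grasp_offset is the distance from the TCP to the grasp point, in m); z points along the fingers, y is the direction in which the jaws open and shut (so a half turn about z gives the same grasp; the last joint's range is limited). The gripper opens to 87 mm and grips with 3 to 60 N. Pads are 19 mm wide; open, the fingers measure 117 mm over their backs; the gripper's body (75 mm by 190 mm) begins 51 mm behind the grasp point.
Start: joints at [-0.958, 0.385, 0.008, 0, -1.194, -0.259], TCP at [0.217, -0.586, 0.223] pointing down, gripper open.
Joint ranges: [-3.14, 3.14], [-1.21, 2.06], [-1.07, 1.41], [-3.16, 2.05], [-2.99, -0.16], [-3.1, 3.1]. Speed limits (rad/s): [2.79, 2.79, 3.14, 3.14, 3.14, 3.14].

## Interface

Orientations are given as a rotation vector (axis times angle).
In Python, from plant import sense, read_camera, finish_job, grasp_offset gives the robot as it stands.
- The arm moves only by the shell command python3 -m inch 'ROWS' [FORCE]. ROWS is text: rows parted by semicolons, each of 5 numbers parted by spaces: the opening, from -1 (shut) to 1 (fully open), so that 0 is half open, then the shift along the tool's x, y, z in cm, then the turn about the tool's z in degrees. A call has 1 to 12 rows; each row is the pose to reach, as a shift and turn from the pose commanded when the call began, along the tool's axes at that moment; what a row does not reach only later rows make up. A row lasts 1/10 s, in which the tool goes at most 50 mm and 8.59 degrees, less where a joint would pass 70% of its speed; a pose out of reach is approached as far as the arm can. A call with a gripper value outside its range is refused whole. The fingers move at their own pace and stop on an object; FORCE is the grip in N (left out, the last holds). Time passes only in rows, so rows that repeat a pose let the fingers close. It gives the time, the measured TCP pose, the force and the opening at its end, in the units of the state.
- sense(): the state, without advancing time (a new reading comes with each control period).
- read_camera(name): name is "side" or "top"; returns a dict with "image" (420x560x3 uint8, blue, green, red), "depth" (420x560 float32, m along the optical axis (not along the pixel's ray), 0 where there is no reading), "mtx" (3x3 intrinsics, pixels), "R" (3x3) and "t" (3): a world point X has camera coordinates R X + t. Camera axes: x right, y down, z forward; pixel columns grow to the right and rows downward; lengths in m; the calibration is good to about 2 mm. A picture is of the moment at which its call begins.
- finish_job(): hands the job in, once; it reports no verdict.
The state is a dict: "clock": time; "qpos": joint angles; "joint_vel": joint speeds; "effort": joint torques, N m; "tcp_pos": TCP position; "tool_rot": TCP orientation; "wrist_force": force on the tool from outside, world axes, zero at the start; "torque": the same for the moment, N m; "width": opening from 0.0 (shut) to 1.0 (fully open).
Only numpy, scipy, OpenCV 4.12 (cv2) and the standard library are available. Lean on these libraries where they do the work, as an engineer would, in place of code of your own. Each camera call takes 0.05 s, during which the arm holds its last target.

## Working session

There is one attempt and no reset: what is moved stays moved. The work goes in short steps, Python scripts to look and compute and a shell command to move; the robot and the scene stay as the last step left them, time stands still between calls to the robot, and variables do not carry over. Pictures are saved under pics/ and viewed, and the job is handed in when it is done.

```bash
mkdir -p pics; ls; python3 - <<'E'
from plant import *
import cv2,numpy as np
print(sense(),grasp_offset)
for n in("top","side"):
    c=read_camera(n);cv2.imwrite(f"pics/{n}0.png",c["image"]);np.savez(f"{n}0.npz",**c)
    print(n,c["mtx"],c["R"],c["t"])
E
```

```text
pics
{'clock': 0.0, 'qpos': array([-9.58392989e-01,  3.85547526e-01,  6.61211821e-03, -4.80108571e-04,
       -1.19401323e+00, -2.58594642e-01]), 'joint_vel': array([ 0.00036116, -0.00034198,  0.00175891,  0.00118602, -0.00088508,
        0.00307176]), 'effort': array([-4.22237745e-04, -3.90666676e+01,  1.87402904e+01,  4.21997800e+00,
        1.09535680e-02, -1.87632600e-04]), 'tcp_pos': array([ 0.21634015, -0.58571098,  0.22146251]), 'tool_rot': array([ 0.55250441, -3.09211406, -0.00336044]), 'wrist_force': array([-0.09285015,  0.04297266, -0.2007728 ]), 'torque': array([ 0.02259014, -0.08359527,  0.03064281]), 'width': 0.9979375027182981} 0.0187
top [[383.57577268   0.         284.90235813]
 [  0.         383.57577268 205.92880781]
 [  0.           0.           1.        ]] [[-0.01133926 -0.99976026  0.01873085]
 [-0.98703396  0.0081916  -0.16030242]
 [ 0.16011055 -0.0203057  -0.98689021]] [0.0115327  0.56161793 0.78955374]
side [[431.93404712   0.         279.3142415 ]
 [  0.         431.93404712 213.29337302]
 [  0.           0.           1.        ]] [[ 0.97745289 -0.21097953  0.00857187]
 [-0.11884343 -0.5832407  -0.80355866]
 [ 0.17453389  0.78442203 -0.59516384]] [-0.53674111  0.12804117  0.69004629]
```

View pics/top0.png

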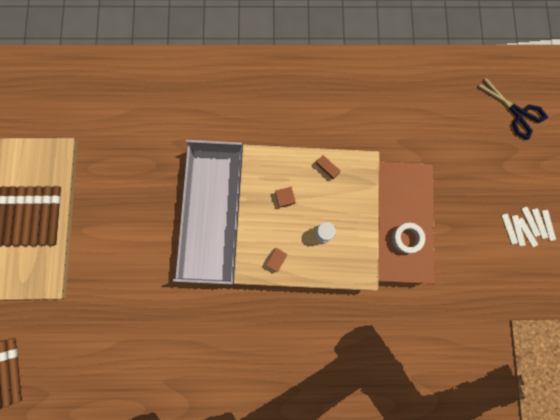

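View pics/side0.png

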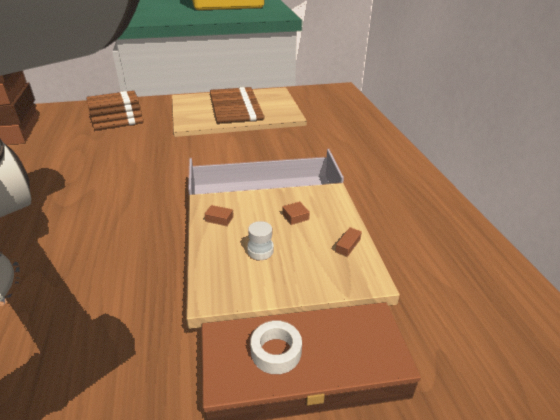

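The top view shows the tray on the left (+y, around columns 180–240) and the box with the tape roll (408,238) on the right. The offcuts are at (328,167), (285,197) and (276,260), and the glue pot is at (324,233). Next I'll measure them.

```bash
cat > h.py <<'E'
import numpy as np,cv2
def cast(c,uv,z):
    uv=np.atleast_2d(uv).astype(float)
    d=np.c_[uv,np.ones(len(uv))]@np.linalg.inv(c["mtx"]).T
    R,t=c["R"],c["t"];o=-R.T@t;d=d@R
    return o+d*((z-o[2])/d[:,2])[:,None]
def world(c):
    v,u=np.mgrid[:420,:560]
    Z=c["depth"]; p=np.stack([u,v,np.ones_like(u)],-1)@np.linalg.inv(c["mtx"]).T*Z[...,None]
    return (p-c["t"])@c["R"]
E
python3 - <<'E'
from h import *
for n in("top","side"):
    c=np.load(n+"0.npz");im=c["image"];hsv=cv2.cvtColor(im,cv2.COLOR_BGR2HSV);W=world(c)
    if n=="top":
        for p in [(300,220),(328,167),(285,197),(276,260),(324,233),(408,238),(370,250),(276,255),(210,215),(238,215)]:
            print(p,hsv[p[1],p[0]],W[p[1],p[0]].round(4))
    on=(W[...,2]>.068)&(W[...,2]<.15)&(W[...,0]>.3)&(W[...,0]<.8)&(abs(W[...,1])<.3)
    on=on&(c["depth"]>0)
    red=((hsv[...,0]<12)&(hsv[...,1]>100)&(hsv[...,2]<160)&(W[...,2]>.062)).astype(np.uint8)
    red&=((W[...,0]>.3)&(W[...,0]<.8)&(abs(W[...,1])<.3)).astype(np.uint8)
    cs,_=cv2.findContours(red,0,2)
    for k in cs:
        if cv2.contourArea(k)<40: continue
        # top-face points by depth
        m=np.zeros(red.shape,np.uint8);cv2.drawContours(m,[k],-1,1,-1)
        q=W[(m>0)&(W[...,2]>.073)][:,:2].astype(np.float32)
        r=cv2.minAreaRect(q); print(n,cv2.contourArea(k),np.array(r[0]).round(4),np.array(r[1]).round(4),round(r[2],1), cast(c,k[:,0].mean(0),.07).round(3))
    wh=(hsv[...,1]<60)&(W[...,2]>.066)&(W[...,2]<.2)&(W[...,0]>.3)&(W[...,0]<.8)&(abs(W[...,1])<.35)
    nn,l,s,ce=cv2.connectedComponentsWithStats(wh.astype(np.uint8))
    for i in range(1,nn):
        if s[i,4]>60:
            q=W[l==i];print(n,"white",ce[i].round(),q.min(0).round(3),q.max(0).round(3))
    if n=="top":
        b=((hsv[...,0]>12)&(hsv[...,0]<30)&(abs(W[...,2]-.06)<.006)&(hsv[...,2]>120)&(abs(W[...,1])<.35)).astype(np.uint8)
        k=max(cv2.findContours(b,0,2)[0],key=cv2.contourArea)
        w=cast(c,k[:,0],.06)[:,:2].astype(np.float32);r=cv2.minAreaRect(w);print("board",r,cv2.boxPoints(r).round(3).tolist())
E
```

```text
(300, 220) [ 17 117 224] [ 0.5287 -0.0254  0.0601]
(328, 167) [ 11 153 158] [ 0.6392 -0.0859  0.0794]
(285, 197) [ 11 153 157] [0.5755 0.0062 0.077 ]
(276, 260) [ 11 149 161] [0.4447 0.0261 0.0767]
(324, 233) [ 21  25 215] [ 0.4959 -0.0695  0.1119]
(408, 238) [ 11 148 146] [ 0.489  -0.2576  0.0495]
(370, 250) [ 17 119 219] [ 0.4638 -0.1722  0.0587]
(276, 255) [ 11 151 159] [0.4549 0.0261 0.0748]
(210, 215) [  0  15 190] [0.5491 0.1755 0.0027]
(238, 215) [ 17 111 163] [0.5409 0.1064 0.0576]
top 210.0 [0.5105 0.0054] [0.1643 0.0375] 0.8 [[0.576 0.006 0.07 ]]
top 161.0 [ 0.5465 -0.0239] [0.0503 0.2497] 57.0 [[ 0.642 -0.088  0.07 ]]
top white [213. 142.] [0.695 0.102 0.066] [0.705 0.218 0.073]
top white [325. 232.] [ 0.482 -0.09   0.068] [ 0.518 -0.055  0.113]
top white [409. 238.] [ 0.458 -0.284  0.066] [ 0.519 -0.221  0.079]
top white [202. 281.] [0.399 0.118 0.067] [0.409 0.236 0.074]
board ((0.5399689674377441, -0.04233650863170624), (0.2991638481616974, 0.29926273226737976), 86.64949035644531) [[0.38199999928474426, -0.18299999833106995], [0.6809999942779541, -0.20000000298023224], [0.6980000138282776, 0.09799999743700027], [0.39899998903274536, 0.11599999666213989]]
side 105.5 [ 0.643  -0.0984] [0.0466 0.0199] 17.9 [[ 0.639 -0.097  0.07 ]]
side 132.5 [0.4456 0.014 ] [0.0196 0.0447] 88.2 [[0.447 0.018 0.07 ]]
side 131.0 [ 0.5101 -0.2864] [0.6128 0.0433] 76.9 [[ 0.575 -0.003  0.07 ]]
side white [335. 164.] [0.694 0.099 0.066] [0.705 0.219 0.072]
side white [190. 176.] [0.4   0.116 0.066] [0.41  0.233 0.073]
side white [260. 240.] [ 0.482 -0.095  0.066] [ 0.52  -0.057  0.112]
side white [276. 344.] [ 0.458 -0.285  0.066] [ 0.521 -0.221  0.077]
```

```bash
cat > meas.py <<'E'
from h import *
C=np.array([.540,-.0423]);a=np.radians(-3.35);X=np.array([np.cos(a),np.sin(a)]);Y=np.array([-np.sin(a),np.cos(a)])
def meas(c):
    im=c["image"];hsv=cv2.cvtColor(im,cv2.COLOR_BGR2HSV)
    red=((hsv[...,0]<14)&(hsv[...,1]>130)&(hsv[...,2]<180)).astype(np.uint8)
    vv,uu=np.mgrid[:420,:560];w=cast(c,np.c_[uu.ravel(),vv.ravel()],.069)[:,:2]-C
    red&=((abs(w@X)<.15)&(abs(w@Y)<.142)).reshape(420,560).astype(np.uint8)
    cs,_=cv2.findContours(red,0,1)
    for k in cs:
        if cv2.contourArea(k)<60: continue
        p=cast(c,k[:,0],.076)[:,:2];r=cv2.minAreaRect((p*1000).astype(np.float32))
        b=cv2.boxPoints(r)/1000-C
        print("rect mm",np.round(r[0],1),np.round(r[1],1),round(r[2],1),"board xy",((np.array(r[0])/1000-C)@X).round(4),((np.array(r[0])/1000-C)@Y).round(4),"xr",(b@X).min().round(4),(b@X).max().round(4),"ymin",(b@Y).min().round(4),(b@Y).max().round(4))
if __name__=="__main__":
    c=np.load("top0.npz");meas(c)
    big=cv2.resize(c["image"][130:300,170:450],None,fx=2.8,fy=2.8,interpolation=2);cv2.imwrite("pics/z0.png",big)
    p=np.array([.501,-.0745])-C;print("pot board",p@X,p@Y)
E
python3 meas.py
```

```text
rect mm [445.8  26.2] [27.7 41.8] 60.8 board xy -0.0981 0.0629 xr -0.1229 -0.0732 ymin 0.0413 0.0844
rect mm [576.7   6.7] [36.2 35.3] 13.0 board xy 0.0338 0.0511 xr 0.0114 0.0561 ymin 0.029 0.0731
rect mm [641. -85.] [51.8 24.2] 46.2 board xy 0.1033 -0.0367 xr 0.0773 0.1293 ymin -0.0643 -0.0091
pot board -0.03705174272812193 -0.03442395039516914
```

View pics/z0.png

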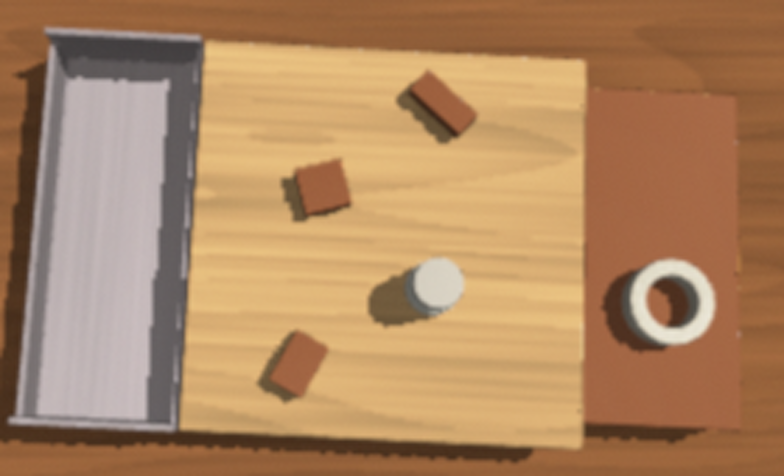

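```bash
cat > go.py <<'E'
from meas import *
from plant import sense
from scipy.spatial.transform import Rotation as Ro
import sys
def rel(bx,by,z):
    s=sense();R=Ro.from_rotvec(s["tool_rot"]).as_matrix();w=np.r_[C+bx*X+by*Y,z]
    d=R.T@(w-s["tcp_pos"])*100
    y=R[:2,1];ang=[np.degrees(np.arctan2(v[0]*R[1,1]-v[1]*R[0,1],v@y)) for v in(X,-X)]
    # tool z down: world turn +a = tool turn -a
    print("to",bx,by,z,"shift cm",d.round(2)); return s,R,ang
if __name__=="__main__":
    s=sense();p=s["tcp_pos"];print("board pos",((p[:2]-C)@X).round(4),((p[:2]-C)@Y).round(4),p[2].round(4),"q6",s["qpos"].round(2),"w",s["width"].round(3),"F",s["wrist_force"].round(1),"t",s["clock"])
    a=[float(v) for v in sys.argv[1:]]
    for i in range(0,len(a),3): s,R,ang=rel(*a[i:i+3])
    if a:
        yy=R[:2,1]
        for v in (X,-X):
            w=np.degrees(np.arctan2(yy[0]*v[1]-yy[1]*v[0],yy@v));print("tool turn deg",-w)
        print(R.round(3).tolist())
E
python3 go.py .103 -.10 .16  .103 -.10 .065 
```

```text
Traceback (most recent call last):
  File "go.py", line 12, in <module>
    s=sense();p=s["tcp_pos"];print("board pos",((p[:2]-C)@X).round(4),((p[:2]-C)@Y).round(4),p[2].round(4),"q6",s["qpos"].round(2),"w",s["width"].round(3),"F",s["wrist_force"].round(1),"t",s["clock"])
                                                                                                                                       ^^^^^^^^^^^^^^^^
AttributeError: 'float' object has no attribute 'round'
```

```bash
sed -i 's/s\["width"\].round(3)/round(s["width"],3)/' go.py
python3 go.py .103 -.10 .16  .103 -.10 .065 
```

```text
board pos -0.2913 -0.5615 0.2216 q6 [-0.96  0.39  0.01 -0.   -1.19 -0.26] w 1.002 F [0.6 0.1 0.5] t 0.1
to 0.103 -0.1 0.16 shift cm [-54.61  26.48   6.2 ]
to 0.103 -0.1 0.065 shift cm [-54.61  26.46  15.7 ]
tool turn deg 113.61137798131699
tool turn deg -66.38862201868302
[[-0.938, -0.346, -0.001], [-0.346, 0.938, 0.002], [0.0, 0.002, -1.0]]
```

```bash
python3 -m inch '-0.55 -30 14 0 -33;-0.55 -30 14 0 -33;-0.55 -30 14 0 -33;-0.55 -30 14 0 -33;-0.55 -30 14 0 -33;-0.55 -30 14 0 -33;-0.55 -30 14 0 -33;-0.55 -54.6 26.5 4 -66.4;-0.55 -54.6 26.5 4 -66.4;-0.55 -54.6 26.5 4 -66.4;-0.55 -54.6 26.5 4 -66.4;-0.55 -54.6 26.5 4 -66.4'; python3 go.py .103 -.10 .16  .103 -.10 .065
```

```text
clock: 1.3
tcp_pos: [0.6184, -0.1676, 0.186]
tool_rot: [2.158, -2.282, -0.001]
wrist_force: [0.7, -0.3, 0.1]
width: 0.231
board pos 0.0856 -0.1205 0.186 q6 [-0.01  0.44 -0.   -0.   -1.13 -0.04] w 0.231 F [ 0.7 -0.3  0.1] t 1.3
to 0.103 -0.1 0.16 shift cm [-2.05 -1.75  2.6 ]
to 0.103 -0.1 0.065 shift cm [-2.05 -1.76 12.1 ]
tool turn deg -179.84083907156065
tool turn deg 0.15916092843937377
[[-0.056, -0.998, -0.001], [-0.998, 0.056, 0.0], [-0.0, 0.001, -1.0]]
```

```bash
python3 -m inch '-0.55 0 0 0 0;-0.55 0 0 0 0;-0.55 0 0 0 0'; python3 go.py .103 -.095 .10  .103 -.095 .065 .103 .17 .065
```

```text
clock: 1.6
tcp_pos: [0.6169, -0.1699, 0.1865]
tool_rot: [2.155, -2.285, -0.001]
wrist_force: [-1.7, -0.7, -0.1]
width: 0.223
board pos 0.0843 -0.1229 0.1865 q6 [-0.02  0.44 -0.    0.   -1.13 -0.04] w 0.223 F [-1.7 -0.7 -0.1] t 1.6
to 0.103 -0.095 0.1 shift cm [-2.79 -1.88  8.65]
to 0.103 -0.095 0.065 shift cm [-2.79 -1.88 12.15]
to 0.103 0.17 0.065 shift cm [-29.29  -1.88  12.14]
tool turn deg 179.98931895039084
tool turn deg -0.010681049609186472
[[-0.059, -0.998, -0.001], [-0.998, 0.059, -0.0], [0.0, 0.001, -1.0]]
```

```bash
python3 -m inch '-0.55 -1.5 -1 2 0;-0.55 -2.8 -1.9 5 0;-0.55 -2.8 -1.9 8 0;-0.55 -2.8 -1.9 10 0;-0.55 -2.8 -1.9 11.5 0;-0.55 -2.8 -1.9 12 0;-0.55 -2.8 -1.9 12 0;-0.55 -2.8 -1.9 12 0'; python3 go.py .103 -.095 .065  .103 .175 .065
python3 - <<'E'
from plant import *;import cv2
cv2.imwrite("pics/s1.png",read_camera("side")["image"])
E
```

```text
clock: 2.4
tcp_pos: [0.6386, -0.1434, 0.068]
tool_rot: [-2.154, 2.285, -0.003]
wrist_force: [-0.1, 0.5, 0.1]
width: 0.227
board pos 0.1043 -0.0951 0.068 q6 [ 0.03  0.57 -0.1   0.   -0.9  -0.09] w 0.227 F [-0.1  0.5  0.1] t 2.4
to 0.103 -0.095 0.065 shift cm [-0.01  0.13  0.3 ]
to 0.103 0.175 0.065 shift cm [-27.01   0.14   0.29]
tool turn deg 179.9803064744175
tool turn deg -0.019693525582522697
[[-0.059, -0.998, 0.002], [-0.998, 0.059, -0.0], [0.0, -0.002, -1.0]]
```

View pics/s1.png

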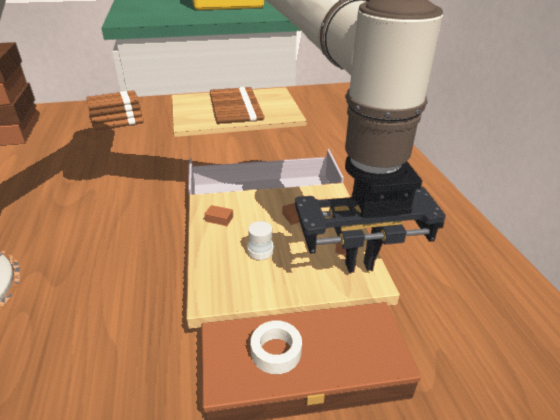

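The fingers are at about (350–375,265), just behind the long offcut and clear of everything else. I'll push in two halves.

```bash
python3 -m inch '-0.55 -0.5 0.1 0.2 0;-0.55 -1.2 0.1 0.2 0;-0.55 -2.2 0.1 0.2 0;-0.55 -3.2 0.1 0.2 0;-0.55 -4.4 0.1 0.2 0;-0.55 -5.6 0.1 0.2 0;-0.55 -6.8 0.1 0.2 0;-0.55 -8 0.1 0.2 0;-0.55 -9.2 0.1 0.2 0;-0.55 -10.4 0.1 0.2 0;-0.55 -11.2 0.1 0.2 0;-0.55 -11.6 0.1 0.2 0'; python3 go.py .103 .175 .066
python3 - <<'E'
from plant import *;import cv2
cv2.imwrite("pics/s2.png",read_camera("side")["image"])
E
```

```text
clock: 3.65
tcp_pos: [0.644, -0.0257, 0.0647]
tool_rot: [-2.157, 2.284, -0.0]
wrist_force: [-0.3, 0.2, -0.3]
width: 0.225
board pos 0.1029 0.0226 0.0647 q6 [ 0.21  0.56 -0.13  0.   -0.88 -0.27] w 0.225 F [-0.3  0.2 -0.3] t 3.65
to 0.103 0.175 0.066 shift cm [-15.24  -0.03  -0.13]
tool turn deg -179.93198772135352
tool turn deg 0.06801227864648543
[[-0.057, -0.998, 0.0], [-0.998, 0.057, 0.0], [-0.0, -0.0, -1.0]]
```

View pics/s2.png

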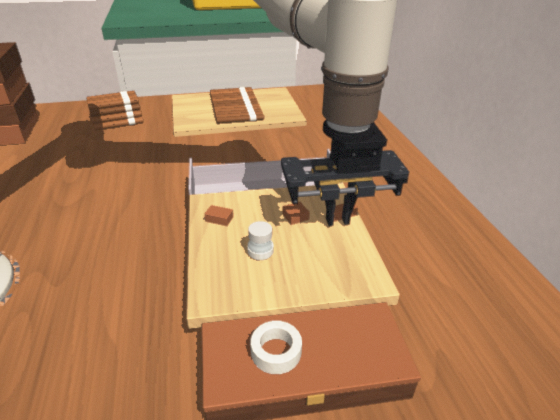

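The long offcut shows in front of the fingers near (353,211) and the square at (295,213) hasn't moved. Continuing over the edge.

```bash
python3 -m inch '-0.55 -0.6 0 0 0;-0.55 -1.6 0 0 0;-0.55 -2.8 0 0 0;-0.55 -4 0 0 0;-0.55 -5.2 0 0 0;-0.55 -6.4 0 0 0;-0.55 -7.6 0 0 0;-0.55 -8.8 0 0 0;-0.55 -10 0 0 0;-0.55 -11.2 0 0 0;-0.55 -12.4 0 0 0;-0.55 -13.4 0 0 0'; python3 -m inch '-0.55 -0.8 0 0 0;-0.55 -1.4 0 0 0;-0.55 -1.8 0 0 0;-0.55 -1.8 0 0 0;-0.55 -1.8 0 -3 0;-0.55 -1.8 0 -6 0;-0.55 -1.8 0 -8 0;-0.55 -1.8 0 -8 0'; python3 go.py .034 0 .13  .034 0 .065 .034 .175 .065
python3 - <<'E'
from plant import *;import cv2
for n in("side","top"): cv2.imwrite(f"pics/{n}3.png",read_camera(n)["image"])
E
```

```text
clock: 4.9
tcp_pos: [0.6518, 0.1082, 0.0647]
tool_rot: [-2.156, 2.285, -0.0]
wrist_force: [-0.7, 0.2, 0.9]
width: 0.228
clock: 5.7
tcp_pos: [0.6548, 0.1251, 0.1487]
tool_rot: [-2.151, 2.28, -0.005]
wrist_force: [-0.6, 0.2, -0.4]
width: 0.224
board pos 0.1048 0.1738 0.1487 q6 [ 0.43  0.51  0.01  0.   -1.07 -0.49] w 0.224 F [-0.6  0.2 -0.4] t 5.7
to 0.034 0.0 0.13 shift cm [17.39  7.1   1.78]
to 0.034 0.0 0.065 shift cm [17.4   7.14  8.28]
to 0.034 0.175 0.065 shift cm [-0.1   7.14  8.32]
tool turn deg -179.98290145141476
tool turn deg 0.01709854858522288
[[-0.058, -0.998, 0.007], [-0.998, 0.058, 0.002], [-0.003, -0.007, -1.0]]
```

View pics/side3.png

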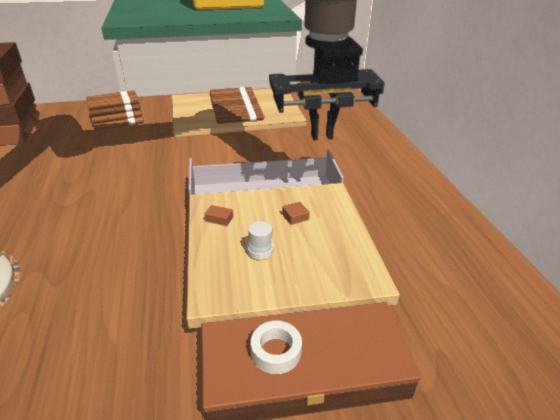

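View pics/top3.png

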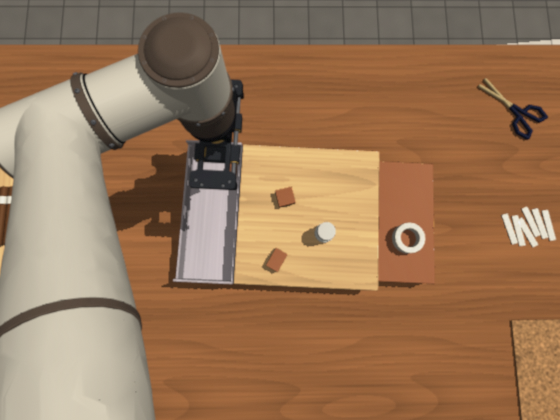

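The board view shows the long offcut gone from the board, with the square at (285,197), the mid piece at (276,260) and the pot unmoved. Next is the square.

```bash
python3 -m inch '-0.55 3 1.5 0 0;-0.55 7 3.5 0 0;-0.55 11 5 0 0;-0.55 15 7 0 0;-0.55 17 7.1 0 0;-0.55 17 7.1 0 0;-0.55 17 7.1 2 0;-0.55 17 7.1 5 0;-0.55 17 7.1 7 0;-0.55 17 7.1 8.2 0;-0.55 17 7.1 8.3 0;-0.55 17 7.1 8.3 0'; python3 go.py .034 0 .065 .034 .175 .065
```

```text
clock: 7.0
tcp_pos: [0.5721, -0.0401, 0.0612]
tool_rot: [2.156, -2.284, -0.0]
wrist_force: [-0.5, 0.2, 0.7]
width: 0.224
board pos 0.0319 0.0041 0.0612 q6 [ 0.21  0.46 -0.32  0.   -0.79 -0.27] w 0.224 F [-0.5  0.2  0.7] t 7.0
to 0.034 0.0 0.065 shift cm [ 0.41 -0.21 -0.38]
to 0.034 0.175 0.065 shift cm [-17.09  -0.22  -0.38]
tool turn deg -179.9407398009942
tool turn deg 0.05926019900580011
[[-0.057, -0.998, -0.001], [-0.998, 0.057, -0.0], [0.0, 0.001, -1.0]]
```

```bash
python3 -m inch '-0.55 0 -0.2 -0.4 0;-0.55 -0.6 -0.2 -0.4 0;-0.55 -1.4 -0.2 -0.4 0;-0.55 -2.4 -0.2 -0.4 0;-0.55 -3.6 -0.2 -0.4 0;-0.55 -4.8 -0.2 -0.4 0;-0.55 -6 -0.2 -0.4 0;-0.55 -7.2 -0.2 -0.4 0;-0.55 -8.4 -0.2 -0.4 0;-0.55 -9.6 -0.2 -0.4 0;-0.55 -10.8 -0.2 -0.4 0;-0.55 -12 -0.2 -0.4 0'; python3 -m inch '-0.55 -1.2 0 0 0;-0.55 -2.4 0 0 0;-0.55 -3.6 0 0 0;-0.55 -4.6 0 0 0;-0.55 -5.1 0 0 0;-0.55 -5.1 0 0 0;-0.55 -5.1 0 -3 0;-0.55 -5.1 0 -6 0;-0.55 -5.1 0 -8 0;-0.55 -5.1 0 -8 0'; python3 go.py -.098 0.015 .13  -.098 0.015 .065 -.098 .175 .065
python3 - <<'E'
from plant import *;import cv2
from meas import *
for n in("side","top"):
    c=read_camera(n);cv2.imwrite(f"pics/{n}4.png",c["image"])
meas(c)
E
```

```text
clock: 8.2
tcp_pos: [0.5809, 0.0801, 0.0657]
tool_rot: [2.156, -2.285, -0.0]
wrist_force: [0.8, -0.3, -0.2]
width: 0.225
clock: 9.2
tcp_pos: [0.5858, 0.1303, 0.1493]
tool_rot: [-2.151, 2.28, -0.004]
wrist_force: [0.8, -0.0, -0.6]
width: 0.228
board pos 0.0356 0.175 0.1493 q6 [ 0.49  0.4  -0.16  0.   -1.   -0.55] w 0.228 F [ 0.8 -0.  -0.6] t 9.2
to -0.098 0.015 0.13 shift cm [16.   13.38  1.79]
to -0.098 0.015 0.065 shift cm [16.02 13.42  8.29]
to -0.098 0.175 0.065 shift cm [ 0.02 13.42  8.34]
tool turn deg -179.9848396251962
tool turn deg 0.015160374803821122
[[-0.058, -0.998, 0.007], [-0.998, 0.058, 0.002], [-0.003, -0.006, -1.0]]
rect mm [445.7  26.2] [27.7 41.6] 60.8 board xy -0.0982 0.0629 xr -0.1229 -0.0734 ymin 0.0414 0.0844
```

View pics/top4.png

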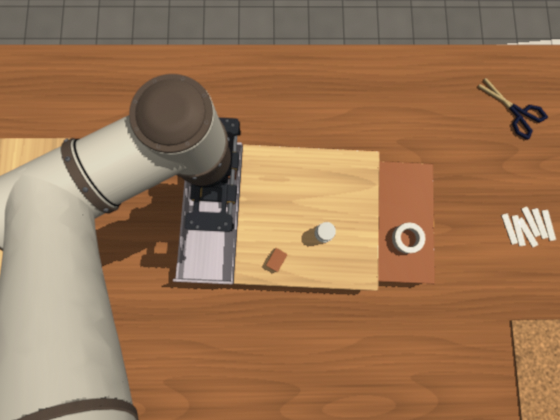

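View pics/side4.png

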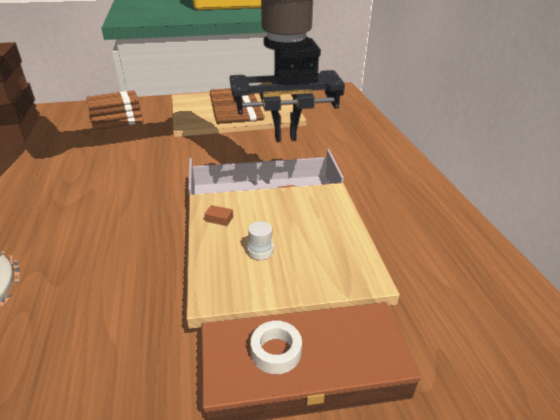

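The square is in the tray (edge visible at side (288,187)), and the mid piece at top (276,260) and the pot are unmoved. Next is the mid piece.

```bash
python3 -m inch '-0.55 3 2.5 0 0;-0.55 7 6 0 0;-0.55 10.5 9 0 0;-0.55 14 12 0 0;-0.55 16.2 13.4 0 0;-0.55 16.2 13.4 0 0;-0.55 16.2 13.4 2 0;-0.55 16.2 13.4 5 0;-0.55 16.2 13.4 7 0;-0.55 16.2 13.4 7.8 0;-0.55 16.2 13.4 7.9 0;-0.55 16.2 13.4 7.9 0'; python3 go.py -.098 .175 .065
```

```text
clock: 10.5
tcp_pos: [0.4413, -0.0237, 0.0668]
tool_rot: [-2.157, 2.284, -0.0]
wrist_force: [0.3, 0.2, -0.1]
width: 0.224
board pos -0.0996 0.0128 0.0668 q6 [ 0.32  0.27 -0.63  0.   -0.67 -0.37] w 0.224 F [ 0.3  0.2 -0.1] t 10.5
to -0.098 0.175 0.065 shift cm [-16.22  -0.18   0.18]
tool turn deg -179.9500703404836
tool turn deg 0.04992965951640288
[[-0.058, -0.998, 0.0], [-0.998, 0.058, -0.0], [0.0, -0.0, -1.0]]
```

```bash
python3 -m inch '-0.55 0 -0.1 0.1 0;-0.55 -0.8 -0.1 0.1 0;-0.55 -1.8 -0.1 0.1 0;-0.55 -2.8 -0.1 0.1 0;-0.55 -4 -0.1 0.1 0;-0.55 -5.2 -0.1 0.1 0;-0.55 -6.4 -0.1 0.1 0;-0.55 -7.6 -0.1 0.1 0;-0.55 -8.8 -0.1 0.1 0;-0.55 -10 -0.1 0.1 0;-0.55 -11.2 -0.1 0.1 0;-0.55 -12.4 -0.1 0.1 0'; python3 -m inch '-0.55 -1.2 0 0 0;-0.55 -2.4 0 0 0;-0.55 -3.4 0 0 0;-0.55 -3.9 0 0 0;-0.55 -3.9 0 0 0;-0.55 -3.9 0 -3 0;-0.55 -3.9 0 -6 0;-0.55 -3.9 0 -10 0;-0.55 -3.9 0 -14 0;-0.55 -3.9 0 -15 0'; python3 go.py -.098 -.3 .25
python3 - <<'E'
from plant import *;import cv2
for n in("side","top"):
    c=read_camera(n);cv2.imwrite(f"pics/{n}5.png",c["image"])
E
```

```text
clock: 11.7
tcp_pos: [0.4489, 0.1008, 0.0657]
tool_rot: [2.156, -2.285, -0.0]
wrist_force: [-0.3, 0.3, 0.5]
width: 0.223
clock: 12.7
tcp_pos: [0.4532, 0.1394, 0.2204]
tool_rot: [-2.15, 2.278, -0.004]
wrist_force: [0.1, 0.4, 0.4]
width: 0.222
board pos -0.0972 0.1763 0.2204 q6 [ 0.64  0.12 -0.36  0.   -1.08 -0.7 ] w 0.222 F [0.1 0.4 0.4] t 12.7
to -0.098 -0.3 0.25 shift cm [47.61  0.08 -3.18]
tool turn deg -179.97298531694906
tool turn deg 0.027014683050932842
[[-0.058, -0.998, 0.008], [-0.998, 0.058, 0.004], [-0.005, -0.008, -1.0]]
```

View pics/top5.png

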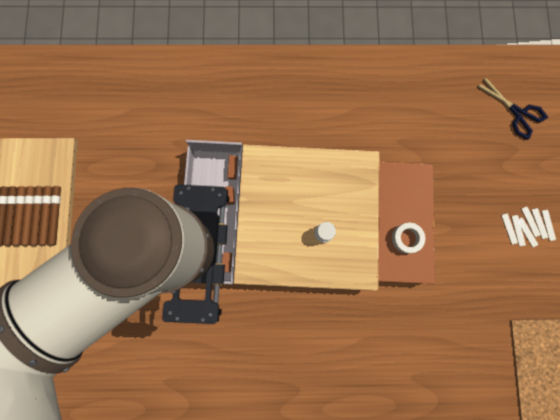

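View pics/side5.png

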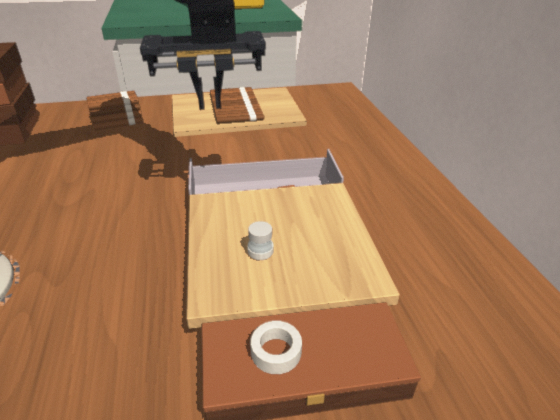

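The board is clear and all three offcuts show in the tray beside the lip (top (232,167), (231,192), (229,262)). I'll move the arm aside to check them.

```bash
python3 -m inch '-0.55 3 0 -3 0;-0.55 7 0 -4 0;-0.55 11 0 -4 0;-0.55 15 0 -4 0;-0.55 19 0 -4 0;-0.55 23 0 -4 0;-0.55 27 0 -4 0;-0.55 31 0 -4 0;-0.55 35 0 -4 0;-0.55 39 0 -4 0;-0.55 42 0 -4 0;-0.55 43 0 -4 0'
python3 -m inch '-0.55 0 0 0 0;-0.55 0 0 0 0;-0.55 0 0 0 0'
python3 - <<'E'
from plant import *;import cv2
from meas import *
c=read_camera("top");im=c["image"];W=world(c)
cv2.imwrite("pics/z6.png",cv2.resize(im[130:300,165:445],None,fx=2.8,fy=2.8,interpolation=2))
hsv=cv2.cvtColor(im,cv2.COLOR_BGR2HSV)
red=((hsv[...,0]<14)&(hsv[...,1]>110)&(hsv[...,2]<180)).astype(np.uint8)
red[:,:180]=0;red[:,240:]=0;red[:145]=0;red[280:]=0
n,l,s,ce=cv2.connectedComponentsWithStats(red)
for i in range(1,n):
    if s[i,4]>15:
        q=W[l==i];b=q[:,:2]-C;print(ce[i].round(),s[i],"z",np.percentile(q[:,2],[5,50,95]).round(3),"bx",np.percentile(b@X,[5,95]).round(3),"by",np.percentile(b@Y,[5,95]).round(3))
wh=(hsv[...,1]<60)&(W[...,2]>.066)&(W[...,2]<.13)&(W[...,0]>.42)&(W[...,0]<.66)&(W[...,1]<.05)&(W[...,1]>-.35)
n,l,s,ce=cv2.connectedComponentsWithStats(wh.astype(np.uint8))
for i in range(1,n):
    if s[i,4]>60: q=W[l==i];print(ce[i].round(),q.min(0).round(3),q.max(0).round(3))
cv2.imwrite("pics/side6.png",read_camera("side")["image"])
E
```

```text
clock: 14.0
tcp_pos: [0.4247, -0.2925, 0.2529]
tool_rot: [2.15, -2.288, -0.007]
wrist_force: [-0.2, 0.9, 0.3]
width: 0.222
clock: 14.3
tcp_pos: [0.4261, -0.2894, 0.2554]
tool_rot: [2.158, -2.284, -0.001]
wrist_force: [-0.0, -0.5, 0.6]
width: 0.228
[182. 169.] [180 145   8  69 254] z [-0.002 -0.     0.003] bx [0.024 0.157] by [0.287 0.299]
[232. 167.] [228 155   9  24 187] z [0.018 0.026 0.029] bx [0.082 0.13 ] by [0.165 0.181]
[229. 195.] [225 186   9  18 150] z [0.02  0.041 0.043] bx [0.024 0.056] by [0.166 0.182]
[226. 262.] [222 253  10  19 160] z [0.027 0.032 0.035] bx [-0.125 -0.09 ] by [0.163 0.178]
[325. 232.] [ 0.482 -0.091  0.069] [ 0.518 -0.055  0.113]
```

View pics/z6.png

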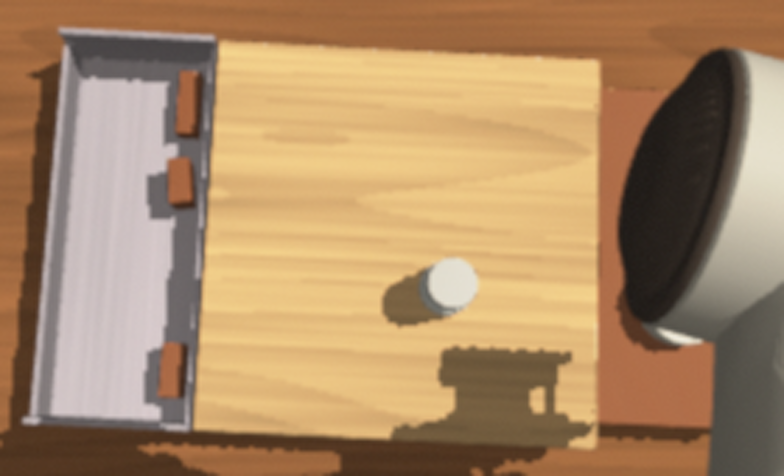

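View pics/side6.png

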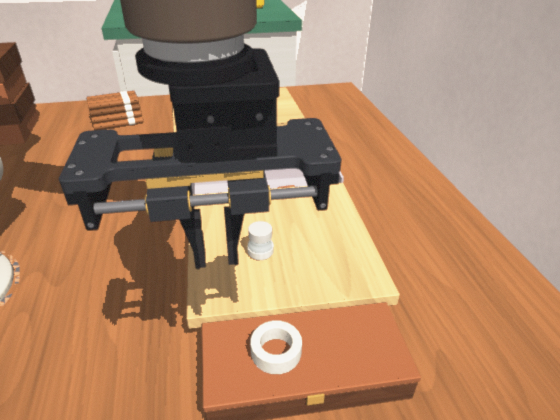

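The side view shows the tape roll still at (276,346) and the pot at (260,240). The arm is well above everything.

```bash
python3 -c "from plant import *; print(finish_job(), sense()['clock'])"
```

```text
the job is handed in; nothing more can be done
the job is handed in; nothing more can be done
```

I pushed the long, square and mid offcuts, in that order, along the board's +y and over the edge into the scrap tray. The fingers were almost shut, nothing was picked up, and I handed the job in at about 14.4 s.

**Offcuts:** in the last pictures all three are inside the tray. Each stands on an edge on the tray floor beside the lip, with tops at about 27, 41 and 33 mm, which matches the floor plus their widths. The board holds nothing but the glue pot.

**Pot and tape roll:** the pot's position in the top view is unchanged to within about 1 mm. The tape roll is at the same pixels in the side view as at the start; the arm hid it from the top camera in the last picture.

**Forces and arm:** the wrist force readings taken after the moves stayed below 2 N. The arm was clear of everything at the end, and no check failed or disagreed.

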